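# Find the steel-cored optical post by its weight

### The arm

A 7-joint arm with a two-finger parallel gripper is mounted at the origin on the work surface. World frame = base frame: x ahead of the robot, y to its left, z up, the work surface at z = 0. Lengths are in m, angles in rad, forces in N, time in s.
With the tool pointing down it reaches from about 0.425 to 0.875 m from the base axis. Payload 4.7 kg.
Tool frame: the origin (TCP) lies at the very end of the fingers, on their centre line; the grasp point (between the pads) lies 19 mm behind it; x points along the fingers, y is the direction in which the jaws open and shut, and the axes are right-handed (so a half turn about x gives the same grasp; the last joint's range is limited). The gripper opens to 87 mm and grips with 3 to 60 N. Pads are 19 mm wide; open, the fingers measure 117 mm over their backs; the gripper's body (75 mm by 190 mm) begins 51 mm behind the grasp point.
Start: joints at [-1.325, 0.321, -0.07, 1.45, 0.023, 1.371, -0.057], TCP at [0.149, 0.633, 0.223] pointing down, gripper open.
Joint ranges: [-2.86, 2.86], [-0.3, 2.09], [-1.38, 1.24], [0.06, 2.45], [-1.56, 4.7], [0.09, 2.05], [-2.69, 2.69]. Speed limits (rad/s): [2.57, 2.57, 3.14, 3.14, 3.14, 3.14, 3.14].

### API

Orientations are given as a rotation vector (axis times angle).
In Python, from bench import ctrl gives the robot as it stands.
- The arm moves only by the tool step_arm, never from a script. Its argument "increments" is one flat list of numbers, 6 for each row, row after row: the shift along the tool's x, y, z in cm, then the turn, a rotation vector about the tool's x, y, z in rad. In form: [tx, ty, tz, ax, ay, az, tx, ty, tz, ax, ay, az, ...]. A call has 1 to 12 rows; each row shifts and turns the commanded pose from where the row before left it, along the tool's axes as they then stand; what a row does not reach is not made up. A row lasts 1/8 s, in which the tool goes at most 62.5 mm and 10.7 degrees, less where a joint would pass 70% of its speed; a pose out of reach is approached as far as the arm can. A call with a gripper value outside its range is refused whole. "fingers" is the opening in per cent of the stroke, from 0 (shut) to 100 (fully open), set as the call begins (left out, the last holds). The fingers move at their own pace and stop on an object; "force" is the grip in N (left out, the last holds). Time passes only in rows, so rows that do not move let the fingers close. It gives the time, the measured TCP pose, the force and the opening at its end, in the units of the state.
- ctrl.get_state(): the state, without advancing time (a new reading comes with each control period).
- ctrl.get_image(name): name is "side" or "top" or "wrist"; returns the picture (400x640x3 uint8, red, green, blue); there is no depth.
- ctrl.camera_params(name): a dict with "vertical_fov" (degrees; the focal length in pixels is half the picture's height over the tangent of half this angle, whatever the lens; pixels are square), "cx", "cy" (the principal point, pixels), "k1" (the pictures are not rectified: a ray, as slopes to the right and down, at radius r is drawn at 1 + k1 r^2 times it, then the intrinsics apply), "R" (3x3) and "t" (3): a world point X has camera coordinates R X + t. Camera axes: x right, y down, z forward; pixel columns grow to the right and rows downward; lengths in m; the calibration is good to about 2 mm. A picture is of the moment at which its call begins: read the wrist's pose just before it. camera_params takes no time and is no camera call; for the wrist camera it gives the pose at the moment of the call.
- ctrl.close_job(): hands the job in, once; it reports no verdict.
Trained networks look in the newest picture that a camera, given by its name, has taken for a name from the list of things; names that differ only in an ending like _2 or _b are one class to them, and where a whole thing is asked for, a point or a joint stands for the part that bears it (a point fixed in the world has none). Each returns a list of dicts, best first, with "score" (0 to 1); they miss things now and then, are a little off and sometimes report something else, mostly with a low value. They report only what shows in the picture. A call takes as long as a camera call. They do not tell look-alikes from the thing itself.
- ctrl.search_frame(camera, name): "xyz" ([x, y, z] in m, in the coordinates of the camera as it stood for that picture, good to about 4 mm: the middle of the surface that is visible of it).
- ctrl.silhouettes(camera, name): "pixels" (400x640 bool, what is visible of it).
- ctrl.spot_point(camera, name): "xyz" ([x, y, z] in m, in the coordinates of the camera as it stood for that picture, good to about 4 mm: a listed point, or the origin of a listed thing).
The state is a dict: "time": time; "joint_positions": joint angles; "qd": joint speeds; "joint_torque": joint torques, N m; "position": TCP position; "tool_rot": TCP orientation; "ft_force": force on the tool from outside, world axes, zero at the start; "torque": the same for the moment, N m; "grip_width": opening from 0.0 (shut) to 1.0 (fully open).
Only numpy, scipy, OpenCV 4.12 (cv2) and the standard library are available. Lean on these libraries where they do the work, as an engineer would, in place of code of your own. Each camera call takes 0.05 s, during which the arm holds its last target.

### The job

Three posts that look alike lean in the black rack under the cross-beam, but one has a steel core and weighs about three times as much as the other two. Find the heavy one by feeling its weight in the grip, stand it upright on the floor of the black tray, and leave the two light ones seated in the rack. Do not shift the other loose things on the table.

Things in the scene. Friction and masses are not known exactly. Their poses are not given: they have to be found in the camera images.
- post_1_center (a point): centre of one of three identical-looking aluminium posts, closed square tubes 40 x 40 x 100 mm; own z along its length, foot to top, own y parallel to the rack's y. Starts leaning in any rack pocket. Weighs about 0.24 kg (hollow) or 0.7 kg (steel core inside, 2 mm loose); exactly one of the three is heavy; neither name, pocket nor look tells which
- post_2_center (a point): centre of one of three identical-looking aluminium posts, closed square tubes 40 x 40 x 100 mm; own z along its length, foot to top, own y parallel to the rack's y. Starts leaning in any rack pocket. Weighs about 0.24 kg (hollow) or 0.7 kg (steel core inside, 2 mm loose); exactly one of the three is heavy; neither name, pocket nor look tells which
- post_3_center (a point): centre of one of three identical-looking aluminium posts, closed square tubes 40 x 40 x 100 mm; own z along its length, foot to top, own y parallel to the rack's y. Starts leaning in any rack pocket. Weighs about 0.24 kg (hollow) or 0.7 kg (steel core inside, 2 mm loose); exactly one of the three is heavy; neither name, pocket nor look tells which
- rack: fixed black rack; origin on the table, middle of its base plate (150 mm in x, 390 mm in y). Three square pockets along its y (at -105, 0, +105 mm) lean 30 deg from vertical to its -x (robot's side): posts' tops point up and to -x. A seated post's centre is at x = -28, z = 77 mm in this frame. Top ends are free: grip a post by its two sides, across the rack's y, 10 to 25 mm above its centre
- pocket_mouth (a point): middle of the middle pocket's mouth (rack y = 0). Pockets are 46 mm square inside, 34 mm deep along the lean, walls 6 mm; under the post a 46 mm wide back rest reaches 60 mm up along it. A post goes in and out along its own length; 66 mm of it stands clear of the side walls
- beam_under (a point): middle of the underside of the rack's cross-beam, 150 mm above the table: 30 mm square bar along the rack's y, 390 mm long, on uprights at rack y = -180 and +180 mm, just beyond the post tops as seen from the robot. It crowds a gripper held vertical; one tilted along with the post clears it
- tray: fixed open black tray, 170 x 170 mm outside, 25 mm high, walls and floor 5 mm thick, empty; origin at the centre of its underside, z up; a post standing on its floor has its centre 55 mm above the table
- mirror_mount: loose bystander: black square mirror frame (46 mm) on a round steel foot (48 mm across), 91 mm tall; origin at the centre of its underside
- fork_clamp: loose bystander: flat steel fork clamp, 90 x 32 x 10 mm; origin on its underside, between block and prongs
- hex_driver: loose bystander: hand driver with black handle, lying flat on the table; origin under its middle
- lens_jar: loose bystander: white round jar with black cap, 52 mm across, 55 mm tall; origin at the centre of its underside
- right_angle: loose bystander: black right-angle bracket, 90 x 60 mm, 80 mm tall; origin at the centre of its underside
Things that resemble listed ones, but are neither listed nor needed, are in the scene too. Leave any red look-alike of the part that bears post_3_center alone. What is shaped like the part that bears post_1_center but green is not meant.

How it is judged:
At the end, for the whole second after the job is handed in: The heavy post stands upright (within 7 deg) on the tray floor, centre within 66 mm of the tray centre in x and y, bearing on it with over 4.2 N; both light posts lean (23 to 37 deg) seated in rack pockets, any of them, centre within 12 mm of seated height and 17 mm in x; all released and at rest (((x of post_1_center in the frame of tray between -0.066 and 0.066 m and y of post_1_center in the frame of tray between -0.066 and 0.066 m and z of post_1_center in the frame of tray between 0.045 and 0.065 m and angle between post_1_center's own z axis and vertical below 0.12 rad and contact force between post_1 and tray above 4.2 N and linear speed of each of post_1, post_2, post_3 below 0.02 m/s and x of post_2_center in the frame of rack between -0.045 and -0.01 m and z of post_2_center in the frame of rack between 0.065 and 0.089 m and angle between post_2_center's own z axis and vertical between 0.4 and 0.65 rad and x of post_3_center in the frame of rack between -0.045 and -0.01 m and z of post_3_center in the frame of rack between 0.065 and 0.089 m and angle between post_3_center's own z axis and vertical between 0.4 and 0.65 rad) or (x of post_2_center in the frame of tray between -0.066 and 0.066 m and y of post_2_center in the frame of tray between -0.066 and 0.066 m and z of post_2_center in the frame of tray between 0.045 and 0.065 m and angle between post_2_center's own z axis and vertical below 0.12 rad and contact force between post_2 and tray above 4.2 N and linear speed of each of post_2, post_1, post_3 below 0.02 m/s and x of post_1_center in the frame of rack between -0.045 and -0.01 m and z of post_1_center in the frame of rack between 0.065 and 0.089 m and angle between post_1_center's own z axis and vertical between 0.4 and 0.65 rad and x of post_3_center in the frame of rack between -0.045 and -0.01 m and z of post_3_center in the frame of rack between 0.065 and 0.089 m and angle between post_3_center's own z axis and vertical between 0.4 and 0.65 rad) or (x of post_3_center in the frame of tray between -0.066 and 0.066 m and y of post_3_center in the frame of tray between -0.066 and 0.066 m and z of post_3_center in the frame of tray between 0.045 and 0.065 m and angle between post_3_center's own z axis and vertical below 0.12 rad and contact force between post_3 and tray above 4.2 N and linear speed of each of post_3, post_1, post_2 below 0.02 m/s and x of post_1_center in the frame of rack between -0.045 and -0.01 m and z of post_1_center in the frame of rack between 0.065 and 0.089 m and angle between post_1_center's own z axis and vertical between 0.4 and 0.65 rad and x of post_2_center in the frame of rack between -0.045 and -0.01 m and z of post_2_center in the frame of rack between 0.065 and 0.089 m and angle between post_2_center's own z axis and vertical between 0.4 and 0.65 rad))); the robot touches nothing.
It fails at once if a loose bystander is shifted by more than 30 mm (distance of any of mirror_mount, fork_clamp, hex_driver, lens_jar, right_angle from where it was at the start of the episode above 0.03 m).
It also fails if it takes over 64 s, if anything falls off the work surface, if the arm or the gripper's body presses on something with over 40 N, if the wrist force passes 120 N, or if a joint passes its speed limit or range.

## Working session

There is one attempt and no reset: what is moved stays moved. The work goes in short steps, Python scripts to look and compute and a tool call to move; the robot and the scene stay as the last step left them, time stands still between calls to the robot, and variables do not carry over. Pictures are saved under pics/ and viewed, and the job is handed in when it is done.

Besides the shell and the picture viewer there is one more tool, called after ">>>" as name(argument=value, ...) on one line, values as JSON. step_arm: Moves the arm, as the interface text tells. Its arguments: {"type":"object","properties":{"increments":{"type":"array","items":{"type":"number"}},"fingers":{"type":"number"},"force":{"type":"number"}},"required":["increments"]}

```bash
ls; mkdir -p pics
python3 - <<'E'
from bench import ctrl
import cv2
s=ctrl.get_state();print(s)
for n in ("side","top","wrist"):
    im=ctrl.get_image(n);cv2.imwrite(f"pics/a_{n}.png",im[:,:,::-1])
    print(n,ctrl.camera_params(n))
E
```

```text
pics
{'time': 0.0, 'joint_positions': array([-1.32490942,  0.32183404, -0.07009616,  1.45166381,  0.02262292,
        1.37079785, -0.05689291]), 'qd': array([0.00079828, 0.00019445, 0.00068137, 0.00012528, 0.00135083,
       0.00101972, 0.00029806]), 'joint_torque': array([ 8.70817366e-04, -4.91294324e+01, -4.03561899e-01, -3.12526417e+01,
       -6.40653865e-02,  4.36762290e-02,  1.58365160e-04]), 'position': array([0.1492395 , 0.63207041, 0.22146006]), 'tool_rot': array([ 0.18042741,  1.56323373, -0.18343769]), 'ft_force': array([-0.01484484, -0.01513752, -0.00456254]), 'torque': array([ 0.06165796, -0.00029265, -0.0165086 ]), 'grip_width': 1.0005311000101644}
side {'vertical_fov': 57.469503790137914, 'cx': 319.1779769182425, 'cy': 198.87318960140965, 'k1': -0.034299143052351974, 'R': array([[ 0.71424386, -0.69971343, -0.01602584],
       [-0.43884076, -0.4298816 , -0.78906312],
       [ 0.54522884,  0.57061628, -0.61410306]]), 't': array([-0.41333847,  0.32303716,  0.96027833])}
top {'vertical_fov': 47.09344796955974, 'cx': 322.7596815577457, 'cy': 202.57898572781636, 'k1': 0.020869455137516403, 'R': array([[ 0.01152982, -0.99944403, -0.03128411],
       [-0.9940106 , -0.0080557 , -0.10898636],
       [ 0.10867375,  0.03235333, -0.99355084]]), 't': array([0.01339449, 0.56199097, 1.28573044])}
wrist {'vertical_fov': 60.91615682173005, 'cx': 321.5559297117038, 'cy': 198.3739695501127, 'k1': -0.034611203660264156, 'R': array([[ 0.22959803,  0.9732833 , -0.00208931],
       [ 0.92801415, -0.21827092,  0.30190653],
       [ 0.29338454, -0.07125606, -0.95333524]]), 't': array([-0.6480092 , -0.03566067,  0.3913874 ])}
```

View pics/a_side.png

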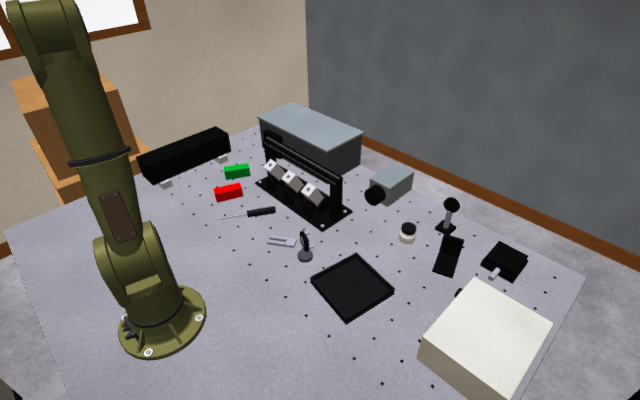

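View pics/a_top.png

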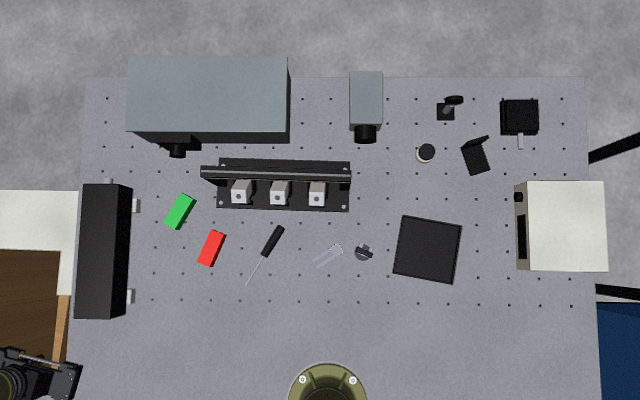

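```bash
cat > h.py <<'E'
from bench import ctrl
import numpy as np, cv2
from scipy.spatial.transform import Rotation as Rn
def towld(cam,xyz,p=None):
    p=p or ctrl.camera_params(cam); return p["R"].T@(np.array(xyz)-p["t"])
def proj(cam,X,p=None):
    p=p or ctrl.camera_params(cam); c=p["R"]@np.array(X)+p["t"]; s=c[:2]/c[2]
    f=200/np.tan(np.radians(p["vertical_fov"])/2); s=s*(1+p["k1"]*(s@s)); return np.array([p["cx"],p["cy"]])+f*s
E
python3 - <<'E'
from h import *
np.set_printoptions(precision=4,suppress=True)
for cam in ("side","top"):
  for n in ("post_1_center","rack","pocket_mouth","beam_under","tray","mirror_mount","lens_jar","right_angle","fork_clamp","hex_driver"):
    r=ctrl.spot_point(cam,n)
    print(cam,n,[(round(d["score"],2),towld(cam,d["xyz"]).round(4).tolist()) for d in r if d["score"]>.2])
print(ctrl.get_state()["time"])
E
```

```text
side post_1_center [(0.86, [0.5348, 0.4351, 0.0146]), (0.84, [0.5876, 0.1429, 0.0775])]
side rack [(0.64, [0.6176, 0.1372, 0.0029])]
side pocket_mouth [(0.84, [0.6035, 0.1346, 0.0647]), (0.65, [0.5919, 0.2391, 0.0764])]
side beam_under [(0.58, [0.6236, 0.1383, 0.1489])]
side tray [(0.71, [0.4298, -0.2774, -0.0037])]
side mirror_mount [(0.75, [0.4233, -0.0939, 0.0008])]
side lens_jar [(0.54, [0.7097, -0.2686, 0.0006])]
side right_angle [(0.9, [0.6972, -0.4222, -0.0057])]
side fork_clamp [(0.53, [0.4101, 0.007, 0.0043]), (0.28, [0.5888, 0.0337, 0.08])]
side hex_driver [(0.61, [0.4069, 0.1909, -0.0009])]
top post_1_center [(0.93, [0.5939, 0.1383, 0.0759]), (0.91, [0.533, 0.4373, 0.0199]), (0.67, [0.4324, -0.2769, -0.0025]), (0.56, [0.4097, 0.0004, -0.0052])]
top rack [(0.96, [0.6141, 0.1394, -0.0039])]
top pocket_mouth [(0.95, [0.5999, 0.1415, 0.0615]), (0.48, [0.708, -0.2672, -0.0012])]
top beam_under [(0.68, [0.6235, 0.1385, 0.1457]), (0.6, [0.6966, -0.4196, -0.0046])]
top tray [(0.8, [0.4343, -0.2787, 0.001])]
top mirror_mount [(0.65, [0.5908, 0.1386, 0.0739]), (0.48, [0.4211, -0.0934, -0.0028])]
top lens_jar [(0.73, [0.6954, -0.42, -0.0066]), (0.56, [0.7075, -0.2688, 0.0])]
top right_angle [(0.69, [0.6995, -0.421, -0.0029]), (0.52, [0.5918, 0.1408, 0.0775])]
top fork_clamp [(0.59, [0.4107, 0.0023, -0.0017])]
top hex_driver [(0.57, [0.4086, 0.1905, 0.0013])]
1.15
```

Run:
```python
from h import *
im=cv2.imread("pics/a_top.png");c=im[140:225,190:365]
cv2.imwrite("pics/b_top.png",cv2.resize(c,None,fx=4.5,fy=4.5,interpolation=cv2.INTER_CUBIC))
im=cv2.imread("pics/a_side.png");c=im[140:240,240:365]
cv2.imwrite("pics/b_side.png",cv2.resize(c,None,fx=6,fy=6,interpolation=cv2.INTER_CUBIC))
im=cv2.imread("pics/a_top.png");c=im[200:300,350:500]
cv2.imwrite("pics/b_tray.png",cv2.resize(c,None,fx=5,fy=5,interpolation=cv2.INTER_CUBIC))
```

```text
(no output)
```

View pics/b_top.png

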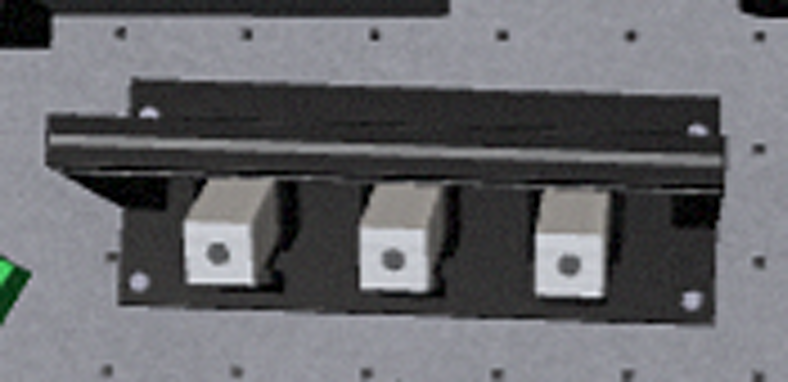

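View pics/b_side.png

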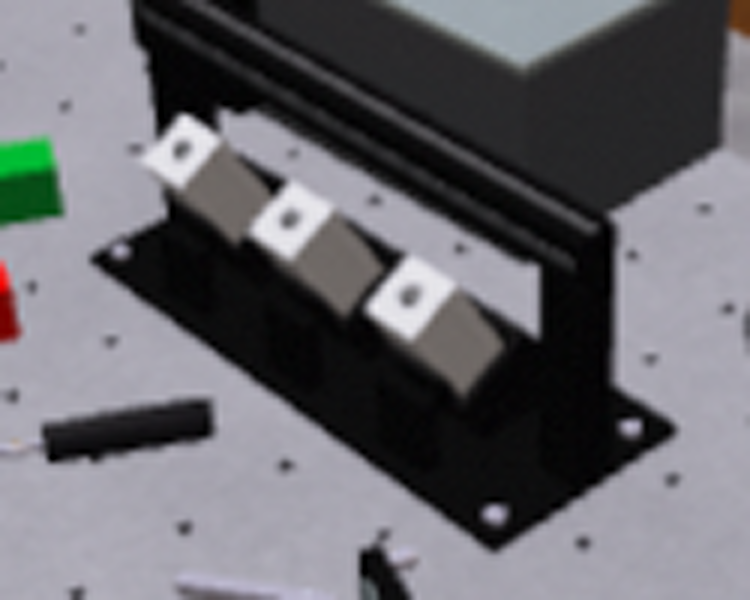

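View pics/b_tray.png

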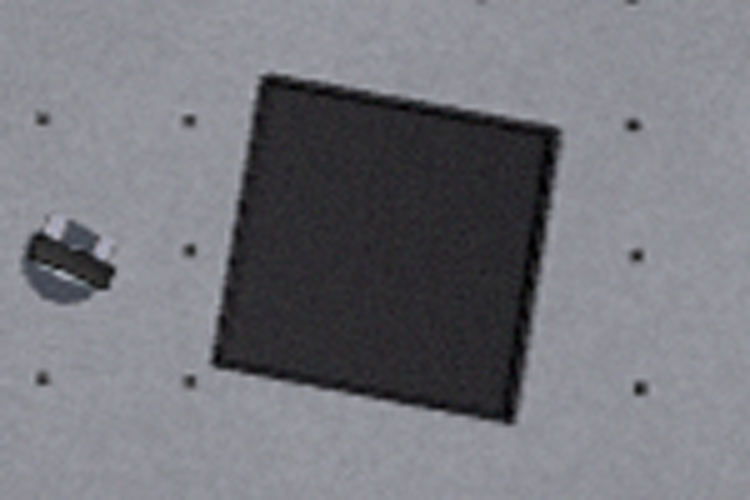

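Run:
```python
from h import *
from scipy.optimize import least_squares
np.set_printoptions(precision=4,suppress=True)
P={c:ctrl.camera_params(c) for c in("side","top")}
def top(u,v):return ((u+.5)/4.5-.5+190,(v+.5)/4.5-.5+140)
def sd(u,v):return ((u+.5)/6-.5+240,(v+.5)/6-.5+140)
T=[-.053,0,.1203]
obs=[("top",(-.053,y,.1203),top(*q)) for y,q in((.105,(218,253)),(0,(393,259)),(-.105,(569,265)))]
obs+=[("side",(-.053,y,.1203),sd(*q)) for y,q in((.105,(182,150)),(0,(290,219)),(-.105,(410,296)))]
h=.006
obs+=[("top",(a*.075,b*.195,h),top(*q)) for a,b,q in((-1,1,(118,304)),(-1,-1,(714,324)),(1,-1,(720,97)),(1,1,(132,80)))]
obs+=[("side",(a*.075,b*.195,h),sd(*q)) for a,b,q in((-1,-1,(495,550)),(-1,1,(92,258)),(1,-1,(678,430)))]
def f(p,o=obs):
    R=Rn.from_euler('z',p[2]).as_matrix()
    return np.concatenate([proj(c,R@np.array(X)+[p[0],p[1],0],P[c])-q for c,X,q in o])
r=least_squares(f,[.616,.138,0],loss='soft_l1');print(r.x,np.degrees(r.x[2]));print(f(r.x).reshape(-1,2))
r2=least_squares(lambda p:f(p,obs[:6]),[.616,.138,0]);print(r2.x)
r2=least_squares(lambda p:f(p,obs[:3]),[.616,.138,0]);print(r2.x)
r2=least_squares(lambda p:f(p,obs[3:6]),[.616,.138,0]);print(r2.x)
# tray top rim corners
def tr(u,v):return ((u+.5)/5-.5+350,(v+.5)/5-.5+200)
o=[("top",(a*.085,b*.085,.025),tr(*q)) for a,b,q in((1,1,(263,73)),(1,-1,(561,128)),(-1,-1,(513,424)),(-1,1,(212,367)))]
r3=least_squares(lambda p:f(p,o),[.43,-.277,0]);print("tray",r3.x,r3.fun)
```

```text
[ 0.6181  0.1376 -0.0261] -1.4929594936925092
[[ 0.1147  0.223 ]
 [ 0.0872  0.2015]
 [ 0.0298  0.1854]
 [ 0.0351 -0.0881]
 [ 0.0996 -0.0042]
 [ 0.0192 -0.0632]
 [-0.1863  0.0767]
 [ 0.1627  0.2224]
 [ 0.439  -0.0169]
 [-0.1492 -0.3186]
 [-0.022  -0.6495]
 [-0.2062 -0.3522]
 [ 0.1613 -0.6123]]
[ 0.6184  0.1378 -0.0263]
[ 0.6187  0.1378 -0.0265]
[ 0.6178  0.1375 -0.0256]
tray [ 0.433  -0.2771 -0.1766] [-0.0039 -0.229  -0.075  -0.189   0.0711  0.3376  0.0045  0.067 ]
```

```bash
cat >> h.py <<'E'
np.set_printoptions(precision=4,suppress=True)
YAW=-.0262; RK=np.array([.6181,.1377,0]); RR=Rn.from_euler('z',YAW)
A=RR.apply([-.5,0,.8660254])           # post axis up
def postc(y): return RK+RR.apply([-.028,y,.077])
def cur():
    s=ctrl.get_state(); return s["position"],Rn.from_rotvec(s["tool_rot"])
def toolR(xax,yax):
    x=np.array(xax)/np.linalg.norm(xax); y=np.array(yax); y=y-x*(x@y); y/=np.linalg.norm(y)
    return Rn.from_matrix(np.column_stack([x,y,np.cross(x,y)]))
def grR(sgn): return toolR(-A,sgn*RR.apply([0,1,0]))
def plan(segs,start=None,td=1,rd=2):
    """segs: list of (pos,R,n)."""
    p,R=start or cur(); rows=[]
    for P,T,n in segs:
        p0,R0=p.copy(),R; dr=(R0.inv()*T).as_rotvec()
        for i in range(1,n+1):
            f=i/n; gp=p0+f*(P-p0); gR=R0*Rn.from_rotvec(f*dr)
            t=np.round(R.inv().apply(gp-p)*100,td)+0.; w=np.round((R.inv()*gR).as_rotvec(),rd)+0.
            rows.append([*t,*w]); p=p+R.apply(t/100); R=R*Rn.from_rotvec(w)
    for k in range(0,len(rows),12):
        print("[\n"+",\n".join(", ".join(f"{v:g}" for v in r) for r in rows[k:k+12])+"]")
    P,T,_=segs[-1]; print("resid mm",(p-P)*1000,"deg",np.degrees((R.inv()*T).magnitude()))
    return rows
def err(P,T):
    p,R=cur(); print("tool-frame err mm",R.inv().apply(P-p)*1000,"rot",(R.inv()*T).as_rotvec())
def st():
    s=ctrl.get_state()
    for k in ("time","position","tool_rot","ft_force","torque","grip_width","joint_positions"): print(k,np.round(s[k],3))
E
python3 - <<'E'
from h import *
p,R=cur();print(R.as_matrix())
for s in(1,-1): print(s,np.degrees((R.inv()*grR(s)).magnitude()))
y=.105;G=postc(y)-.001*A;print(G)
s=1 if R.as_matrix()[0,1]*-1>0 else -1
T=grR(1 if (R.inv()*grR(1)).magnitude()<(R.inv()*grR(-1)).magnitude() else -1)
plan([(G+.12*A,T,16),(G+.12*A,T,2)])
E
```

```text
[[ 0.      0.2297  0.9733]
 [ 0.      0.9733 -0.2297]
 [-1.      0.      0.    ]]
1 32.17730223363358
-1 168.62488858289103
[0.5934 0.2434 0.0761]
[
0.3, -1.8, 2.9, -0.01, -0.03, 0,
0.3, -1.8, 2.9, -0.02, -0.04, 0.01,
0.5, -1.9, 2.8, -0.01, -0.03, 0,
0.5, -2, 2.7, -0.01, -0.03, 0,
0.6, -1.9, 2.8, -0.01, -0.03, 0.01,
0.7, -2, 2.7, -0.02, -0.04, 0,
0.8, -2, 2.6, -0.01, -0.03, 0,
0.8, -2.1, 2.6, -0.01, -0.03, 0.01,
0.9, -2.1, 2.6, -0.01, -0.03, 0,
1, -2.1, 2.4, -0.02, -0.04, 0,
1.1, -2.2, 2.4, -0.01, -0.03, 0.01,
1.2, -2.2, 2.4, -0.01, -0.03, 0]
[
1.2, -2.2, 2.3, -0.01, -0.03, 0,
1.3, -2.3, 2.2, -0.02, -0.04, 0.01,
1.3, -2.3, 2.2, -0.01, -0.03, 0,
1.4, -2.3, 2, -0.01, -0.03, 0,
0, 0, 0, 0, 0, 0,
0, 0, 0, 0, 0, 0]
resid mm [-0.2833  0.4317 -0.1407] deg 0.22345225320770937
```

>>> step_arm(increments=[0.3,-1.8,2.9,-0.01,-0.03,0,0.3,-1.8,2.9,-0.02,-0.04,0.01,0.5,-1.9,2.8,-0.01,-0.03,0,0.5,-2,2.7,-0.01,-0.03,0,0.6,-1.9,2.8,-0.01,-0.03,0.01,0.7,-2,2.7,-0.02,-0.04,0,0.8,-2,2.6,-0.01,-0.03,0,0.8,-2.1,2.6,-0.01,-0.03,0.01,0.9,-2.1,2.6,-0.01,-0.03,0,1,-2.1,2.4,-0.02,-0.04,0,1.1,-2.2,2.4,-0.01,-0.03,0.01,1.2,-2.2,2.4,-0.01,-0.03,0], fingers=100, force=40)

```text
time: 2.65
position: [0.4382, 0.3411, 0.1906]
tool_rot: [0.055, 1.177, -0.062]
ft_force: [0.1, 0.9, -0.5]
grip_width: 1.002
```

>>> step_arm(increments=[1.2,-2.2,2.3,-0.01,-0.03,0,1.3,-2.3,2.2,-0.02,-0.04,0.01,1.3,-2.3,2.2,-0.01,-0.03,0,1.4,-2.3,2,-0.01,-0.03,0,0,0,0,0,0,0,0,0,0,0,0,0])

```text
time: 3.4
position: [0.5328, 0.2462, 0.1802]
tool_rot: [0.013, 1.049, -0.026]
ft_force: [-0.1, 1.2, -0.1]
grip_width: 1.003
```

Run:
```python
from h import *
st();G=postc(.105)-.001*A;T=grR(1);err(G+.12*A,T)
plan([(G+.05*A,T,3),(G,T,4)])
p=ctrl.camera_params("wrist");cv2.imwrite("pics/c.png",ctrl.get_image("wrist")[:,:,::-1])
r=ctrl.spot_point("wrist","post_1_center");print([(round(d["score"],2),towld("wrist",d["xyz"],p)) for d in r if d["score"]>.2])
for y in(.105,0,-.105):print(postc(y),proj("wrist",postc(y)+.05*A,p))
```

```text
time 3.4
position [0.533 0.246 0.18 ]
tool_rot [ 0.013  1.049 -0.026]
ft_force [-0.07   1.191 -0.065]
torque [0.062 0.566 0.033]
grip_width 1.003
joint_positions [-0.954 -0.089  0.257  2.091  0.514  0.798  0.549]
tool-frame err mm [ 0.4033 -1.1991  0.4669] rot [-0.0008 -0.0018  0.0023]
[
2.3, 0, 0, 0, 0, 0,
2.4, -0.1, 0, 0, 0, 0,
2.3, 0, 0.1, 0, 0, 0,
1.3, 0, 0, 0, 0, 0,
1.2, 0, 0, 0, 0, 0,
1.3, 0, 0, 0, 0, 0,
1.2, 0, 0, 0, 0, 0]
resid mm [ 0.0701 -0.0835  0.5063] deg 0.17591342147443081
[(0.74, array([0.5361, 0.4345, 0.0212])), (0.59, array([0.5895, 0.1376, 0.0718]))]
[0.5929 0.2434 0.077 ] [321.408  214.9036]
[0.5901 0.1384 0.077 ] [177.3016 214.7252]
[0.5874 0.0335 0.077 ] [ 38.9976 214.3427]
```

View pics/c.png

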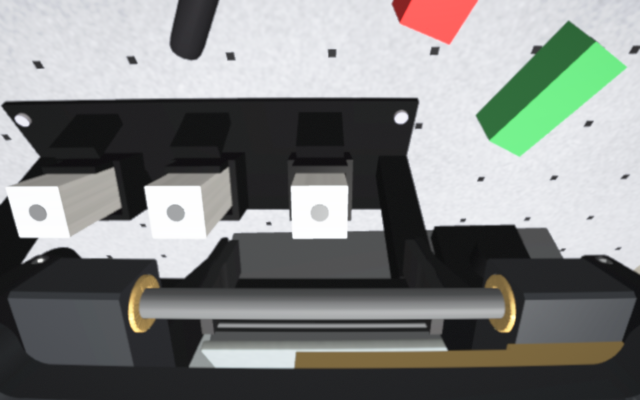

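>>> step_arm(increments=[2.3,0,0,0,0,0,2.4,-0.1,0,0,0,0,2.3,0,0,0,0,0,1.3,0,0,0,0,0,1.2,0,0,0,0,0,1.3,0,0,0,0,0,1.2,0,0,0,0,0,0,0,0,0,0,0])

```text
time: 4.5
position: [0.5928, 0.2418, 0.0748]
tool_rot: [0.012, 1.05, -0.028]
ft_force: [0.4, -0.9, 0.1]
grip_width: 1.002
```

Run:
```python
from h import *
st();G=postc(.105)-.001*A;T=grR(1);err(G,T)
cv2.imwrite("pics/d.png",ctrl.get_image("wrist")[:,:,::-1])
```

```text
time 4.5
position [0.593 0.242 0.075]
tool_rot [ 0.012  1.05  -0.028]
ft_force [ 0.431 -0.888  0.121]
torque [-0.003  0.634  0.025]
grip_width 1.002
joint_positions [-0.898  0.16   0.318  2.087  0.508  0.529  0.554]
tool-frame err mm [-0.8584  1.6085  1.1372] rot [-0.0006 -0.0029  0.0048]
```

View pics/d.png

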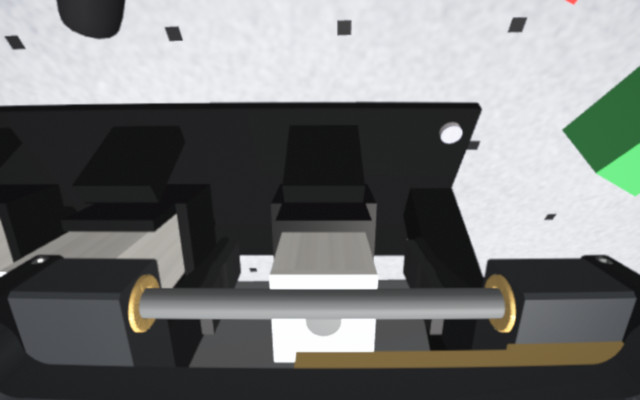

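>>> step_arm(increments=[0,0.1,0,0,0,0,0,0,0,0,0,0,0,0,0,0,0,0,0,0,0,0,0,0,0,0,0,0,0,0,0,0,0,0,0,0,0,0,0,0,0,0,0,0,0,0,0,0], fingers=0, force=45)

```text
time: 5.55
position: [0.5929, 0.2433, 0.0759]
tool_rot: [0.013, 1.049, -0.027]
ft_force: [-0.4, -0.7, 0.7]
grip_width: 0.457
```

Run:
```python
from h import *
st()
```

```text
time 5.55
position [0.593 0.243 0.076]
tool_rot [ 0.013  1.049 -0.027]
ft_force [-0.387 -0.659  0.7  ]
torque [-0.073  0.604 -0.048]
grip_width 0.457
joint_positions [-0.899  0.159  0.317  2.085  0.509  0.53   0.552]
```

>>> step_arm(increments=[-0.5,0,0,0,0,0,-0.5,0,0.1,0,0,0,-0.5,0,0.1,0,0,0,-0.5,0,0,0,0,0,0,0,0,0,0,0,0,0,0,0,0,0,0,0,0,0,0,0])

```text
time: 6.42
position: [0.5846, 0.2436, 0.094]
tool_rot: [0.012, 1.049, -0.027]
ft_force: [-0.4, -0.2, -3.0]
grip_width: 0.455
```

Run:
```python
from h import *
st();
for i in range(4):
  ctrl.get_image("top");print(ctrl.get_state()["ft_force"])
```

```text
time 6.425
position [0.585 0.244 0.094]
tool_rot [ 0.012  1.049 -0.027]
ft_force [-0.382 -0.175 -2.972]
torque [0.12  0.866 0.001]
grip_width 0.455
joint_positions [-0.908  0.116  0.311  2.087  0.507  0.573  0.558]
[ 0.3019  0.2588 -2.9528]
[ 0.3645 -0.4624 -2.1925]
[-0.541  -0.1695 -2.6873]
[-0.6809 -0.2062 -2.0228]
```

Post reads about 2.5 N: light. Re-seat it and go to the middle one.

>>> step_arm(increments=[0.5,0,0,0,0,0,0.5,0,-0.1,0,0,0,0.5,0,-0.1,0,0,0,0.4,0,0,0,0,0,0,0,0,0,0,0])

```text
time: 7.25
position: [0.5926, 0.2433, 0.0765]
tool_rot: [0.012, 1.049, -0.028]
ft_force: [0.7, 0.3, -2.0]
grip_width: 0.46
```

>>> step_arm(increments=[0,0,0,0,0,0,0,0,0,0,0,0,0,0,0,0,0,0,0,0,0,0,0,0,0,0,0,0,0,0,0,0,0,0,0,0], fingers=100)

```text
time: 8.0
position: [0.5924, 0.2434, 0.0768]
tool_rot: [0.013, 1.049, -0.027]
ft_force: [0.3, -0.4, -0.4]
grip_width: 0.981
```

Run:
```python
from h import *
st();G=postc(0)-.001*A;T=grR(1);G1=postc(.105)-.001*A;err(G1,T)
plan([(G1+.07*A,T,4),(G+.07*A,T,5),(G,T,5)])
```

```text
time 8.0
position [0.592 0.243 0.077]
tool_rot [ 0.013  1.049 -0.027]
ft_force [ 0.298 -0.397 -0.447]
torque [ 0.008  0.572 -0.001]
grip_width 0.981
joint_positions [-0.9    0.157  0.317  2.086  0.509  0.532  0.552]
tool-frame err mm [ 1.0281 -0.0154  0.5247] rot [-0.0008 -0.0018  0.0033]
[
-1.7, 0, 0, 0, 0, 0,
-1.7, 0, 0, 0, 0, 0,
-1.8, 0, 0, 0, 0, 0,
-1.7, 0, 0, 0, 0, 0,
0, -2.1, 0, 0, 0, 0,
0, -2.1, 0, 0, 0, 0,
0, -2.1, 0, 0, 0, 0,
0, -2.1, 0, 0, 0, 0,
0, -2.1, 0, 0, 0, 0,
1.4, 0, 0, 0, 0, 0,
1.4, 0, 0, 0, 0, 0,
1.4, 0, 0, 0, 0, 0]
[
1.4, 0, 0, 0, 0, 0,
1.4, 0, 0.1, 0, 0, 0]
resid mm [0.1484 0.0118 0.5225] deg 0.22139119141066402
```

>>> step_arm(increments=[-1.7,0,0,0,0,0,-1.7,0,0,0,0,0,-1.8,0,0,0,0,0,-1.7,0,0,0,0,0,0,-2.1,0,0,0,0,0,-2.1,0,0,0,0,0,-2.1,0,0,0,0,0,-2.1,0,0,0,0,0,-2.1,0,0,0,0,0,0,0,0,0,0])

```text
time: 9.25
position: [0.5546, 0.1364, 0.136]
tool_rot: [0.015, 1.05, -0.031]
ft_force: [-0.9, -0.1, -0.3]
grip_width: 0.998
```

Run:
```python
from h import *
st();G=postc(0)-.001*A;T=grR(1);err(G+.07*A,T)
plan([(G,T,5)])
cv2.imwrite("pics/e.png",ctrl.get_image("wrist")[:,:,::-1])
cv2.imwrite("pics/e2.png",cv2.resize(ctrl.get_image("side")[130:260,220:380,::-1],None,fx=4,fy=4))
```

```text
time 9.25
position [0.555 0.136 0.136]
tool_rot [ 0.015  1.05  -0.031]
ft_force [-0.872 -0.104 -0.264]
torque [0.069 0.577 0.032]
grip_width 0.998
joint_positions [-0.846 -0.123  0.393  2.211  0.489  0.629  0.755]
tool-frame err mm [-0.1794  2.998   1.1825] rot [-0.0047 -0.0031  0.0057]
[
1.4, 0.1, 0, 0, 0, 0,
1.4, 0, 0.1, 0, 0, 0,
1.4, 0.1, 0, 0, 0, 0,
1.4, 0.1, 0, 0, 0, 0,
1.4, 0, 0, 0, 0, 0.01]
resid mm [-0.2707 -0.389  -0.3552] deg 0.40820233174585946
```

View pics/e.png

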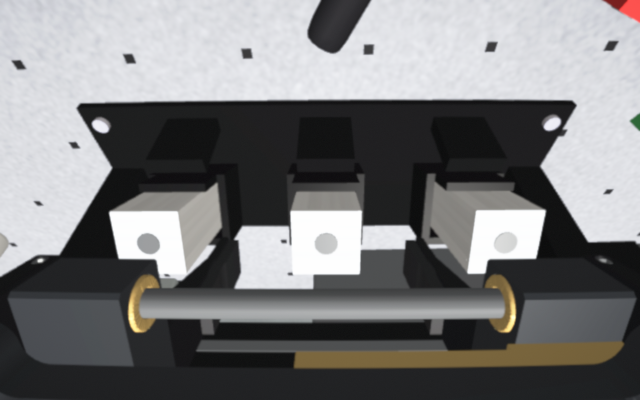

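View pics/e2.png

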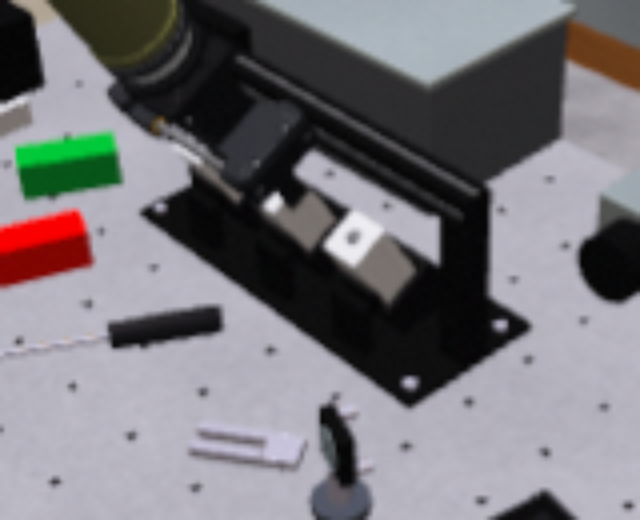

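>>> step_arm(increments=[1.4,0.1,0,0,0,0,1.4,0,0.1,0,0,0,1.4,0.1,0,0,0,0,1.4,0,0,0,0,0,1.4,0,0,0,0,0.01,0,0,0,0,0,0])

```text
time: 10.1
position: [0.5905, 0.1394, 0.0749]
tool_rot: [0.017, 1.051, -0.02]
ft_force: [0.4, 0.3, 0.6]
grip_width: 0.998
```

>>> step_arm(increments=[0,0,0,0,0,0,0,0,0,0,0,0,0,0,0,0,0,0,0,0,0,0,0,0,0,0,0,0,0,0,0,0,0,0,0,0,0,0,0,0,0,0,0,0,0,0,0,0], fingers=0)

```text
time: 11.1
position: [0.5908, 0.1383, 0.0766]
tool_rot: [0.017, 1.05, -0.021]
ft_force: [-3.0, -4.5, 5.0]
grip_width: 0.457
```

Run:
```python
from h import *
st();G=postc(0)-.001*A;T=grR(1);err(G,T)
```

```text
time 11.1
position [0.591 0.138 0.077]
tool_rot [ 0.017  1.05  -0.021]
ft_force [-2.974 -4.523  4.987]
torque [-1.106  0.599 -0.56 ]
grip_width 0.457
joint_positions [-0.821  0.055  0.437  2.195  0.418  0.447  0.816]
tool-frame err mm [ 0.3672  0.1527 -0.3938] rot [-0.0018 -0.0028 -0.0036]
```

>>> step_arm(increments=[-0.5,0,0,0,0,0,-0.5,0,0.1,0,0,0,-0.5,0,0.1,0,0,0,-0.5,0,0,0,0,0,0,0,0,0,0,0,0,0,0,0,0,0,0,0,0,0,0,0])

```text
time: 11.98
position: [0.5822, 0.1404, 0.0946]
tool_rot: [0.018, 1.05, -0.018]
ft_force: [-0.3, 0.9, -7.8]
grip_width: 0.456
```

Run:
```python
from h import *
st();
for i in range(4):
  ctrl.get_image("top");print(ctrl.get_state()["ft_force"])
```

```text
time 11.975
position [0.582 0.14  0.095]
tool_rot [ 0.018  1.05  -0.018]
ft_force [-0.313  0.878 -7.764]
torque [ 0.05   1.429 -0.005]
grip_width 0.456
joint_positions [-0.831  0.005  0.429  2.198  0.433  0.495  0.806]
[ 0.3544  0.278  -7.1245]
[-0.5739 -1.075  -6.7337]
[ 0.2795  0.1751 -6.6331]
[ 0.9204 -0.723  -6.7192]
```

Force about −7 N: the middle post is the heavy one. Take it to the tray.

Run:
```python
from h import *
G=postc(0)-.001*A;T=grR(1)
c,s=np.cos(-.177),np.sin(-.177)
V0=toolR([0,0,-1],RR.apply([0,1,0])); V=toolR([0,0,-1],[-s,c,0])
plan([(G+.08*A,T,4),(np.array([.51,.11,.22]),V0,8),(np.array([.433,-.277,.21]),V,14),(np.array([.433,-.277,.21]),V,2)])
```

```text
[
-1.5, 0, -0.1, 0, 0, 0,
-1.5, -0.1, 0, 0, 0, 0,
-1.5, 0, -0.1, 0, 0, 0,
-1.5, 0, 0, 0, 0, -0.01,
-1.1, -0.4, 0, 0, 0.07, 0,
-1, -0.4, 0, 0, 0.06, 0,
-1.1, -0.4, -0.1, 0, 0.07, 0,
-1, -0.4, -0.2, 0, 0.06, 0,
-1, -0.4, -0.2, 0, 0.07, 0,
-1, -0.3, -0.4, 0, 0.06, 0,
-1, -0.4, -0.3, 0, 0.07, 0,
-0.9, -0.4, -0.5, 0, 0.06, 0]
[
0.1, -2.8, -0.5, 0.01, 0, 0,
0, -2.8, -0.4, 0.01, 0, 0,
0.1, -2.8, -0.4, 0.01, 0, 0,
0.1, -2.7, -0.4, 0.01, 0, 0,
0.1, -2.8, -0.4, 0.01, 0, 0,
0, -2.8, -0.3, 0.01, 0, 0,
0.1, -2.8, -0.3, 0.01, 0, 0,
0.1, -2.9, -0.3, 0.01, 0, 0,
0.1, -2.8, -0.2, 0.02, 0, 0,
0, -2.8, -0.2, 0.01, 0, 0,
0.1, -2.8, -0.2, 0.01, 0, 0,
0.1, -2.8, -0.1, 0.01, 0, 0]
[
0.1, -2.8, -0.1, 0.01, 0, 0,
0, -2.8, -0.1, 0.01, 0, 0,
0, 0, 0, 0, 0, 0,
0, 0, 0, 0, 0, 0]
resid mm [-0.0918  0.4865  0.4619] deg 0.20401395714337173
```

>>> step_arm(increments=[-1.5,0,0,0,0,0,-1.5,-0.1,0,0,0,0,-1.5,0,-0.1,0,0,0,-1.5,0,0,0,0,-0.01,-1.1,-0.4,0,0,0.07,0,-1,-0.4,0,0,0.06,0,-1.1,-0.4,-0.1,0,0.07,0,-1,-0.4,-0.2,0,0.06,0,-1,-0.4,-0.2,0,0.07,0,-1,-0.3,-0.4,0,0.06,0,-1,-0.4,-0.3,0,0.07,0,-0.9,-0.4,-0.5,0,0.06,0])

```text
time: 13.68
position: [0.5118, 0.1101, 0.2208]
tool_rot: [0.02, 1.568, -0.024]
ft_force: [0.0, -0.3, -7.8]
grip_width: 0.458
```

Run:
```python
from h import *
st();
c,s=np.cos(-.177),np.sin(-.177)
V=toolR([0,0,-1],[-s,c,0])
plan([(np.array([.433,-.277,.21]),V,14),(np.array([.433,-.277,.21]),V,2)])
cv2.imwrite("pics/f.png",ctrl.get_image("side")[:,:,::-1])
```

```text
time 13.675
position [0.512 0.11  0.221]
tool_rot [ 0.02   1.568 -0.024]
ft_force [ 0.041 -0.273 -7.83 ]
torque [ 0.02  -0.008 -0.023]
grip_width 0.458
joint_positions [-0.829  0.043  0.584  1.786 -0.021  1.317  1.303]
[
0.1, -2.8, -0.5, 0.01, 0, 0,
0.1, -2.8, -0.4, 0.01, 0, 0,
0, -2.8, -0.5, 0.01, 0, 0,
0.1, -2.7, -0.4, 0.01, 0, 0,
0.1, -2.8, -0.3, 0.01, 0, 0,
0.1, -2.8, -0.4, 0.01, 0, 0,
0.1, -2.8, -0.3, 0.01, 0, 0,
0.1, -2.9, -0.3, 0.01, 0, 0,
0, -2.8, -0.3, 0.02, 0, 0,
0.1, -2.8, -0.2, 0.01, 0, 0,
0.1, -2.8, -0.1, 0.01, 0, 0,
0.1, -2.8, -0.2, 0.01, 0, 0]
[
0.1, -2.8, -0.1, 0.01, 0, 0,
0.1, -2.9, -0.1, 0.01, 0, 0,
0, 0, 0, 0, 0, 0,
0, 0, 0, 0, 0, 0]
resid mm [-0.095  -0.4765 -0.3623] deg 0.23302683696182203
```

View pics/f.png

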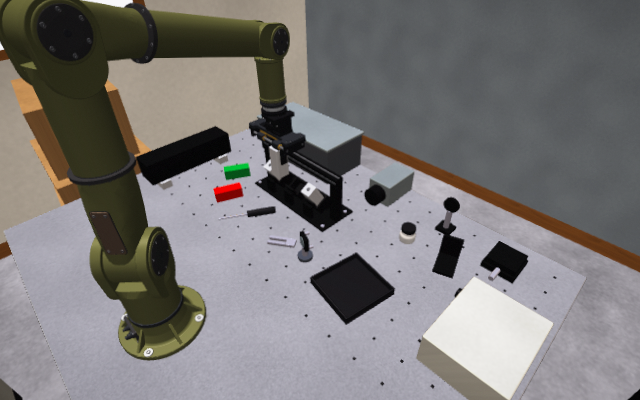

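Run:
```python
from h import *
c,s=np.cos(-.45),np.sin(-.45)
V=toolR([0,0,-1],[-s,c,0])
plan([(np.array([.433,-.277,.21]),V,14),(np.array([.433,-.277,.21]),V,2)])
```

```text
[
0.1, -2.8, -0.5, 0.03, 0, 0,
0.1, -2.8, -0.4, 0.03, 0, 0,
0.1, -2.8, -0.3, 0.03, 0, 0,
0.1, -2.8, -0.3, 0.03, 0, 0,
0.1, -2.8, -0.1, 0.03, 0, 0,
0, -2.8, -0.1, 0.03, 0, 0,
0.1, -2.8, 0, 0.03, 0, 0,
0.1, -2.8, 0.1, 0.03, 0, 0,
0.1, -2.8, 0.2, 0.03, 0, 0,
0.1, -2.8, 0.3, 0.03, 0, 0,
0.1, -2.8, 0.4, 0.03, 0, 0,
0.1, -2.8, 0.4, 0.03, 0, 0]
[
0.1, -2.8, 0.5, 0.03, 0, 0,
0.1, -2.8, 0.6, 0.03, 0, 0,
0, 0, 0, 0, 0, 0,
0, 0.1, 0, 0, 0, 0]
resid mm [-0.0022  0.554  -0.2146] deg 0.23270488354167734
```

>>> step_arm(increments=[0.1,-2.8,-0.5,0.03,0,0,0.1,-2.8,-0.4,0.03,0,0,0.1,-2.8,-0.3,0.03,0,0,0.1,-2.8,-0.3,0.03,0,0,0.1,-2.8,-0.1,0.03,0,0,0,-2.8,-0.1,0.03,0,0,0.1,-2.8,0,0.03,0,0,0.1,-2.8,0.1,0.03,0,0,0.1,-2.8,0.2,0.03,0,0,0.1,-2.8,0.3,0.03,0,0,0.1,-2.8,0.4,0.03,0,0,0.1,-2.8,0.4,0.03,0,0])

```text
time: 15.22
position: [0.4424, -0.2225, 0.2099]
tool_rot: [0.304, 1.546, -0.308]
ft_force: [0.3, -0.0, -7.4]
grip_width: 0.458
```

>>> step_arm(increments=[0.1,-2.8,0.5,0.03,0,0,0.1,-2.8,0.6,0.03,0,0,0,0,0,0,0,0,0,0,0,0,0,0])

```text
time: 15.72
position: [0.4309, -0.2766, 0.2079]
tool_rot: [0.351, 1.54, -0.353]
ft_force: [0.8, 1.0, -7.6]
grip_width: 0.455
```

Run:
```python
from h import *
st();
c,s=np.cos(-.45),np.sin(-.45)
V=toolR([0,0,-1],[-s,c,0])
plan([(np.array([.433,-.277,.1]),V,6),(np.array([.433,-.277,.058]),V,4)])
im=ctrl.get_image("side");cv2.imwrite("pics/g.png",cv2.resize(im[150:350,240:460,::-1],None,fx=3,fy=3))
```

```text
time 15.725
position [ 0.431 -0.277  0.208]
tool_rot [ 0.351  1.54  -0.353]
ft_force [ 0.764  0.989 -7.578]
torque [ 0.131 -0.095 -0.043]
grip_width 0.455
joint_positions [-0.464  0.017  1.006  1.84  -0.014  1.29   1.667]
[
1.8, 0, 0, 0, 0, 0,
1.8, 0, 0.1, 0, 0, 0,
1.8, 0, 0, 0, 0, 0,
1.8, 0, 0, 0, 0, 0,
1.8, 0.1, 0.1, 0, 0, 0,
1.8, 0, 0, 0, 0, 0,
1, 0, 0, 0, 0, 0,
1.1, 0, 0, 0, 0, 0,
1, 0, 0, 0, 0, 0,
1.1, 0, 0, 0, 0, 0]
resid mm [ 0.3404  0.0959 -0.1298] deg 0.16536181547673362
```

View pics/g.png

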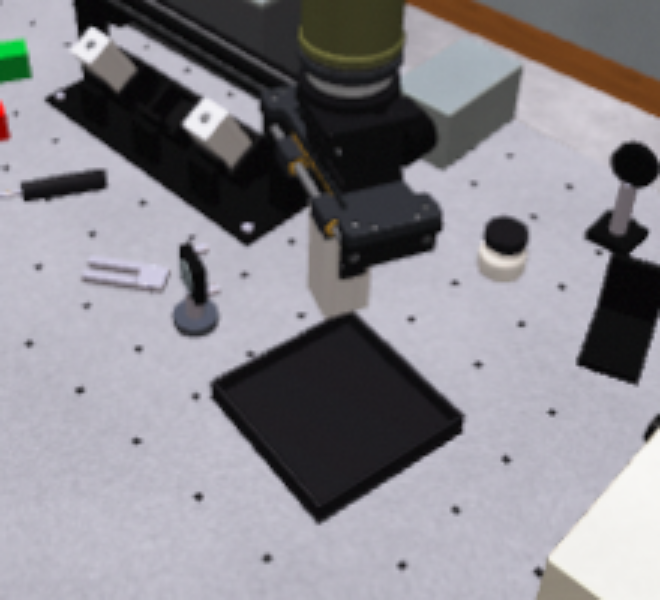

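>>> step_arm(increments=[1.8,0,0,0,0,0,1.8,0,0.1,0,0,0,1.8,0,0,0,0,0,1.8,0,0,0,0,0,1.8,0.1,0.1,0,0,0,1.8,0,0,0,0,0,1,0,0,0,0,0,1.1,0,0,0,0,0,1,0,0,0,0,0,0.8,0,0,0,0,0,0,0,0,0,0,0,0,0,0,0,0,0])

```text
time: 17.27
position: [0.4337, -0.2771, 0.0613]
tool_rot: [0.35, 1.539, -0.353]
ft_force: [-0.2, -0.6, -6.6]
grip_width: 0.457
```

Run:
```python
from h import *
st();
```

```text
time 17.275
position [ 0.434 -0.277  0.061]
tool_rot [ 0.35   1.539 -0.353]
ft_force [-0.242 -0.601 -6.567]
torque [-0.012 -0.039 -0.05 ]
grip_width 0.457
joint_positions [-0.35   0.264  0.972  1.997 -0.257  1.005  1.867]
```

Expected contact near z ≈ 0.054.

>>> step_arm(increments=[0.3,0,0,0,0,0,0.2,0,0,0,0,0,0.1,0,0,0,0,0,0,0,0,0,0,0,0,0,0,0,0,0])

```text
time: 17.9
position: [0.4335, -0.2769, 0.055]
tool_rot: [0.35, 1.54, -0.353]
ft_force: [-0.1, -0.7, -5.4]
grip_width: 0.46
```

>>> step_arm(increments=[0.1,0,0,0,0,0,0,0,0,0,0,0,0,0,0,0,0,0])

```text
time: 18.27
position: [0.4336, -0.277, 0.0548]
tool_rot: [0.35, 1.54, -0.353]
ft_force: [-3.2, 2.4, 7.2]
grip_width: 0.459
```

Contact with the tray floor; release and withdraw.

>>> step_arm(increments=[-0.1,0,0,0,0,0,0,0,0,0,0,0])

```text
time: 18.52
position: [0.4335, -0.277, 0.0549]
tool_rot: [0.35, 1.539, -0.353]
ft_force: [-1.8, 0.8, -1.9]
grip_width: 0.458
```

>>> step_arm(increments=[0,0,0,0,0,0,0,0,0,0,0,0,0,0,0,0,0,0,0,0,0,0,0,0,0,0,0,0,0,0,0,0,0,0,0,0], fingers=100)

```text
time: 19.27
position: [0.4335, -0.2769, 0.055]
tool_rot: [0.35, 1.54, -0.353]
ft_force: [-1.2, 0.2, -0.8]
grip_width: 0.981
```

>>> step_arm(increments=[-1,0,0,0,0,0,-1.5,0,0,0,0,0,-2,0,0,0,0,0,-2,0,0,0,0,0,-2,0,0,0,0,0,-2,0,0,0,0,0,-2,0,0,0,0,0,-2,0,0,0,0,0,0,0,0,0,0,0])

```text
time: 20.4
position: [0.4343, -0.2774, 0.2023]
tool_rot: [0.35, 1.535, -0.353]
ft_force: [0.3, 0.6, -0.5]
grip_width: 0.999
```

Run:
```python
from h import *
st()
im=ctrl.get_image("side");cv2.imwrite("pics/i.png",cv2.resize(im[140:340,220:480,::-1],None,fx=3,fy=3))
r=ctrl.spot_point("side","post_1_center");print([(round(d["score"],2),towld("side",d["xyz"])) for d in r if d["score"]>.2])
im=ctrl.get_image("top");cv2.imwrite("pics/i_top.png",im[:,:,::-1])
r=ctrl.spot_point("top","post_1_center");print([(round(d["score"],2),towld("top",d["xyz"])) for d in r if d["score"]>.2])
```

```text
time 20.4
position [ 0.434 -0.277  0.202]
tool_rot [ 0.35   1.535 -0.353]
ft_force [ 0.307  0.572 -0.52 ]
torque [-0.045  0.027 -0.019]
grip_width 0.999
joint_positions [-0.478  0.031  1.027  1.844 -0.029  1.275  1.679]
[(0.69, array([ 0.4334, -0.2694,  0.0552])), (0.58, array([0.5348, 0.437 , 0.0163]))]
[(0.88, array([0.5305, 0.4379, 0.0215]))]
```

View pics/i.png

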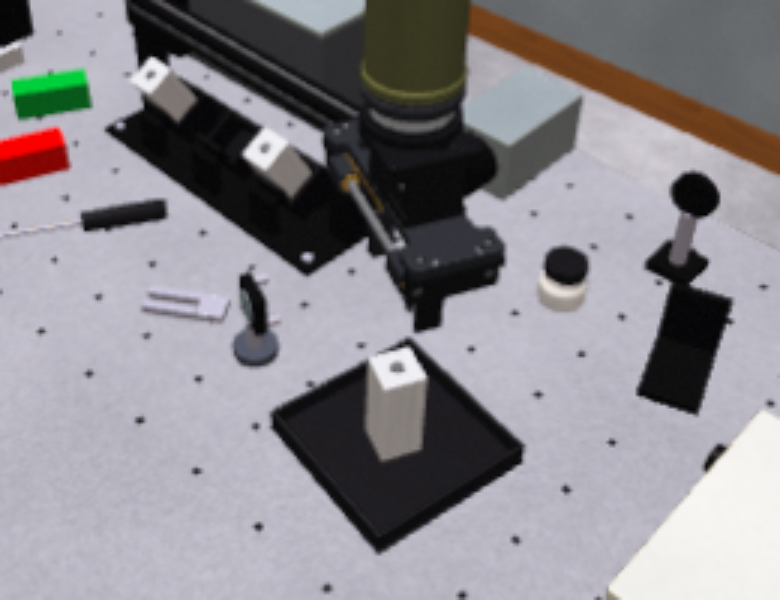

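View pics/i_top.png

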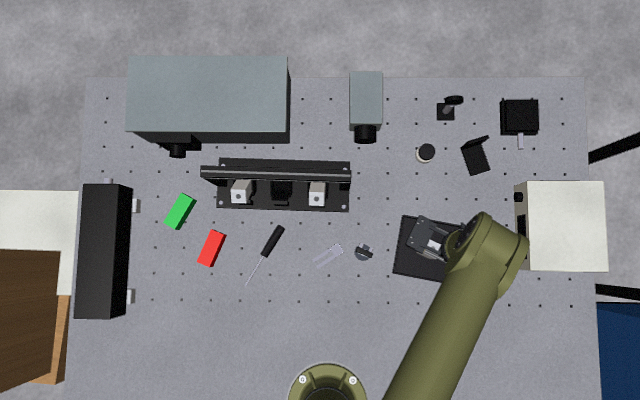

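Side view: the post stands upright in the tray at about (396,410) in the crop. The left post's hole is at (270,165) in full-image pixels, unchanged from the start. Bystanders look unmoved.

Run:
```python
from h import *
print(ctrl.close_job())
```

```text
the job is handed in; nothing more can be done
None
```

I found the heavy post in the middle pocket and stood it upright in the black tray. Both light posts are in the rack, and I handed the job in at about 20.5 s of the 64 s allowed.

- **Weighing:** The left post pulled about 2.5 N when lifted, so it is light, and I put it back in its pocket. The middle post pulled about 7 N, which is the heavy one. I did not weigh the right post, since only one of the three is heavy.
- **Placing:** The post touched the tray floor at the expected height. I released it at (0.4335, −0.277), which is about where I measured the tray centre (0.433, −0.277).
- **Last checks:** The side picture shows the post upright and free of the gripper. The left post's top hole is at the same pixel as at the start. The right post, which I never touched, looks the same as before. The loose things look unmoved by eye, but I did not re-measure them.
- **Disagreements:** The network's side-camera estimate of the post centre, (0.433, −0.269, 0.055), was about 8 mm off in y from where I released it, still well inside the 66 mm limit. In the last top view the arm covered the post, so the network reported only the green look-alike.

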